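Let the dark bead out of the rocker dispenser

TASK

A dark and a pale wooden bead wait behind the two gates of the bead dispenser. With the fingertips, press down the green pad of the rocking lever that belongs to the dark bead's lane so that its gate lifts, keep it down until the bead has rolled out into the orange bowl, then let the lever come back up so that the gate is shut again. Keep the pale bead behind its own gate, do not touch the beads or the bowl, and leave everything else where it stands.

Things in the scene. Friction and masses are not known exactly. Their poses are not given: they have to be found in the camera images.
- dispenser: Fixed blue stand, foot 140 x 150 mm, 130 mm high, with two open-topped aluminium bead lanes. Origin: centre of its underside; z up, x down the lanes to the bowl, y to the left lane. Lanes: centres at y = +21 (left) and -21 mm (right), 37 mm wide, walls 22 mm high, x = -30 to 115 mm, floor sloping down 12 degrees to an open end 70 mm above the table. Yellow gates at x = 90 mm.
- pad_left (a point): Green press pad, 44 x 44 x 8 mm, on the -x end of the left lane's lever. Point: centre of its top face, at rest at x = -110, y = +62, z = 128 mm of the dispenser. Fully pressed it sinks about 37 mm and tilts 24 degrees, its -x edge lowest; free space below. Sprung: about 3 N starts it, 4 to 5 N holds it down, and it comes back up by itself.
- pad_right (a point): The same pad for the right lane's lever, at x = -110, y = -62 mm of the dispenser. Point: centre of its top face.
- lever_left (a joint): Turn (rad) of the left lane's steel lever, on the lane's outer side, pivoted at x = -20, y = +54, z = 115 mm of the dispenser; pad on its -x end, gate on its +x end. 0 at rest with the gate shut, grows as the pad is pressed, 0.42 at its stop. The bead can pass from about 0.28.
- lever_right (a joint): Turn of the right lane's lever (y = -54 mm), the same way.
- bead_dark: Dark brown wooden bead, a ball of 32 mm diameter with a thin black hole, lying in one of the two lanes (either) against the gate. Origin: its centre. It rolls out by itself in under a second once the gate is up.
- bead_pale: Pale wooden bead, 32 mm diameter, against the gate in the other lane. Origin: its centre.
- bowl: Orange ceramic bowl, loose, 140 mm across the rim, 50 mm high, below the lane mouths. Origin: centre of its underside on the table.
- tweezers: Chrome tweezers with broad tips, about 117 mm long, 20 mm wide, 12 mm high, lying loose on the right of the dispenser. Origin: near mid-length, on the table; x along them. Bystander.
- horn_cap: Dark horn finial cap, loose, 42 mm across, 56 mm high, standing on the left of the dispenser. Origin: centre of its underside. Bystander.
- parts_bin: Blue plastic parts bin of beads, 120 x 160 mm, 60 mm high, loose, farther to the left. Origin: centre of its underside. Bystander.
- lock_cabinet: Small grey steel cabinet with a cam lock, fixed, 200 mm along x, 160 mm deep, 240 mm high, far to the right. Origin: centre of its underside. Not part of the work.
Things that resemble listed ones, but are neither listed nor needed, are in the scene too. Of the things like the bowl, leave any that is pink or turquoise; of the rest the larger one is meant.

How it is judged:
By the outcome, as a careful person would: the job done as asked, in the order asked, and still so for the second after the job is handed in, with the robot touching nothing.
It also fails if it takes over 35 s, if anything falls off the work surface, if the arm or the gripper's body presses on something with over 40 N, if the wrist force passes 120 N, or if a joint passes its speed limit or range.

ROBOT

A 6-joint arm with a two-finger parallel gripper is mounted at the origin on the work surface. World frame = base frame: x ahead of the robot, y to its left, z up, the work surface at z = 0. Lengths are in m, angles in rad, forces in N, time in s.
With the tool pointing down it reaches from about 0.275 to 0.725 m from the base axis. Payload 15.9 kg.
Tool frame: the origin (TCP) lies on the centre line of the jaws, within the pads' length; the fingertips stand 11 mm ahead of it and the grasp point (between the pads) lies 8 mm behind it; z points along the fingers, y is the line along which they close (so a half turn about z gives the same grasp; the last joint's range is limited). The gripper opens to 85 mm and grips with 20 to 120 N. Pads are 22 mm wide; open, the fingers measure 114 mm over their backs; the gripper's body (76 mm by 85 mm) begins 54 mm behind the grasp point. The pads swing forward as they close: fully open they stand 13 mm farther back than shut.
Start: joints at [1.268, 0.213, -0.034, 1.323, 0, 1.571], TCP at [0.149, 0.477, 0.211] pointing down, gripper open.
Joint ranges: [-2.98, 2.98], [-0.74, 1.72], [-1.14, 1.35], [-2.1, 2.04], [-1.57, 1.44], [-3.14, 3.14]. Speed limits (rad/s): [1.89, 1.89, 2.39, 2.57, 3.14, 3.14].

INTERFACE

Orientations are given as a rotation vector (axis times angle).
In Python, from cell import robot, grab_frame, calibration gives the robot as it stands.
- The arm moves only by the tool apply_moves, never from a script. Its argument "targets" is a list of rows, each an object of numbers: "gripper": the opening, from 0 (shut) to 1 (fully open); "dx", "dy", "dz": the shift along the tool's x, y, z each as a share of 0.4 m, from -1 to 1; "yaw": the turn about the tool's z as a share of 90 degrees, from -1 to 1. In form: [{"gripper": .., "dx": .., "dy": .., "dz": .., "yaw": ..}, ...]. A call has 1 to 20 rows; each row is the pose to reach, as a shift and turn from the pose commanded when the call began, along the tool's axes at that moment; what a row does not reach only later rows make up. A row lasts 1/12 s, in which the tool goes at most 41.7 mm and 7.16 degrees, less where a joint would pass 70% of its speed; a pose out of reach is approached as far as the arm can. A call with a number of a shift or a turn outside -1 to 1 is refused whole. A call with a gripper value outside its range is refused whole. The fingers move at their own pace and stop on an object; "squeeze" is the grip in N (left out, the last holds). Time passes only in rows, so rows that repeat a pose let the fingers close. It gives the time, the measured TCP pose, the force, the opening and the grip force at its end, in the units of the state.
- robot.get_state(): the state, without advancing time (a new reading comes with each control period).
- grab_frame(name): name is "side" or "top" or "wrist"; returns (picture, depth): 384x512x3 uint8, blue, green, red; 384x512 float32, m along the optical axis (not along the pixel's ray), 0 where there is no reading.
- calibration(name): a dict with "fovy" (degrees; the focal length in pixels is half the picture's height over the tangent of half this angle, whatever the lens; pixels are square), "cx", "cy" (the principal point, pixels), "dist_coeffs" ([k1, k2, p1, p2, k3] as OpenCV has them; the pictures are not rectified), "world_to_cam" (4x4, takes a point from world to camera coordinates); the wrist camera has in their place "mount" (4x4, takes a point from camera to tool coordinates, whose origin is the TCP and whose axes are the flange's). Camera axes: x right, y up, looking along -z (the intrinsics and any distortion apply to the point x, -y, -z); pixel columns grow to the right and rows downward; lengths in m; the calibration is good to about 2 mm. A picture is of the moment at which its call begins: read the wrist's pose just before it. calibration takes no time and is no camera call.
- robot.hand_in(): hands the job in; it is judged then, once.
The state is a dict: "clock": time; "joints": joint angles; "dq": joint speeds; "effort": joint torques, N m; "position": TCP position; "orientation": TCP orientation; "ft_force": force on the tool from outside, world axes, zero at the start; "ft_torque": the same for the moment, N m; "width": opening from 0.0 (shut) to 1.0 (fully open); "finger_force": force on a finger pad.
Only numpy, scipy, OpenCV 4.12 (cv2) and the standard library are available. Lean on these libraries where they do the work, as an engineer would, in place of code of your own. Each camera call takes 0.05 s, during which the arm holds its last target. There are 200 camera calls.

## Working session

There is one attempt and no reset: what is moved stays moved. The work goes in short steps, Python scripts to look and compute and a tool call to move; the robot and the scene stay as the last step left them, time stands still between calls to the robot, and variables do not carry over. Pictures are saved under pics/ and viewed, at most 10 in all, crops included, and the job is handed in when it is done.

Besides the shell and the picture viewer there is one more tool, called as name([rows], argument=value, ...), one row to a line, values as JSON. apply_moves: Moves the arm, as the interface text tells. Shift numbers are shares of 0.4 m and turn numbers shares of 90 degrees, none past 1 either way. Its arguments: {"type":"object","properties":{"targets":{"type":"array","items":{"type":"object","properties":{"gripper":{"type":"number"},"dx":{"type":"number","minimum":-1,"maximum":1},"dy":{"type":"number","minimum":-1,"maximum":1},"dz":{"type":"number","minimum":-1,"maximum":1},"yaw":{"type":"number","minimum":-1,"maximum":1}}}},"squeeze":{"type":"number"}},"required":["targets"]}

```bash
mkdir -p pics; cat > h.py <<'E'
import numpy as np, cv2
from cell import robot, grab_frame, calibration
def K(c):
    f=192/np.tan(np.radians(c["fovy"])/2); return np.array([[f,0,c["cx"]],[0,f,c["cy"]],[0,0,1.]])
def T(name,st=None):
    c=calibration(name)
    if name!="wrist": return c,np.linalg.inv(np.array(c["world_to_cam"]))
    M=np.eye(4); M[:3,:3]=cv2.Rodrigues(np.array(st["orientation"],float))[0]; M[:3,3]=st["position"]
    return c,M@np.array(c["mount"])
def shoot(name,tag):
    st=robot.get_state(); im,d=grab_frame(name); c,M=T(name,st)
    cv2.imwrite(f"pics/{tag}.png",im); np.savez(f"{tag}.npz",im=im,d=d,M=M,K=K(c),D=np.array(c["dist_coeffs"],float)); return st
def pts(tag,uv,z=None):
    """world points at pixels by depth (or by plane z)"""
    q=np.load(f"{tag}.npz"); uv=np.array(uv,float).reshape(-1,2)
    n=cv2.undistortPoints(uv[:,None],q["K"],q["D"])[:,0]
    r=np.c_[n[:,0],-n[:,1],-np.ones(len(n))]@q["M"][:3,:3].T; o=q["M"][:3,3]
    s=q["d"][uv[:,1].round().astype(int),uv[:,0].round().astype(int)] if z is None else (z-o[2])/r[:,2]
    return o+r*np.asarray(s)[:,None]
E
python3 - <<'E'
from h import *
a=shoot("top","top1"); shoot("side","side1"); print(a)
E
```

```text
{'clock': 0.0, 'joints': array([ 1.26801352e+00,  2.13354360e-01, -3.50650990e-02,  1.32349625e+00,
        1.27022948e-05,  1.57080541e+00]), 'dq': array([ 9.89420629e-04, -1.06279942e-05, -7.48573771e-04, -3.99119597e-05,
       -8.27855960e-04,  1.71762200e-04]), 'effort': array([ 4.17086912e-04, -6.86154199e+01,  4.87118483e+01,  1.75495574e-02,
       -4.37071537e-05, -1.87198054e-05]), 'position': array([0.14897589, 0.47690808, 0.21091469]), 'orientation': array([-4.73782121e-01, -3.10547780e+00,  1.73509740e-03]), 'ft_force': array([0.31079967, 0.57233175, 0.37847115]), 'ft_torque': array([-0.02883257,  0.01657538, -0.01473937]), 'finger_force': 0.0, 'width': 0.998933894179192}
```

View pics/top1.png

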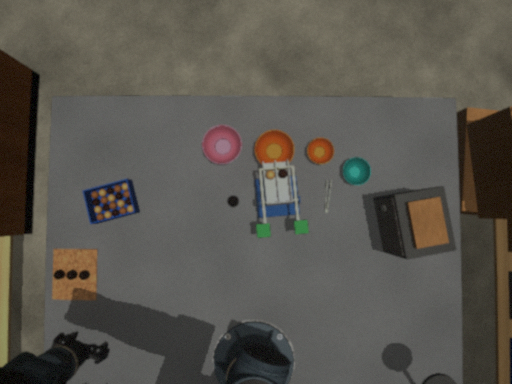

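View pics/side1.png

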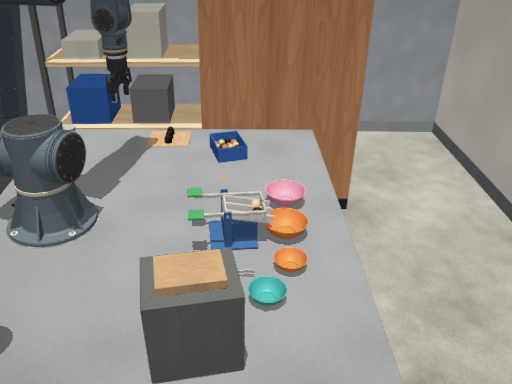

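The top view shows the dispenser at about (278,190), with green pads at (263,230) on the left and (302,227) on the right. The beads are at (270,174), pale, and (283,173), dark. There are four bowls: pink (222,145), large orange (274,147), small orange (320,151) and turquoise (356,171). The large orange one, under the lane mouths, is the one meant. I'll confirm the lanes in a crop and measure the pads.

```bash
python3 - <<'E'
from h import *
im=cv2.imread("pics/top1.png"); s=cv2.imread("pics/side1.png")
a=cv2.resize(im[125:245,225:345],(480,480),interpolation=cv2.INTER_CUBIC)
b=cv2.resize(s[170:250,180:310],(780,480),interpolation=cv2.INTER_CUBIC)[:,160:480]
cv2.imwrite("pics/crop1.png",np.hstack([a,b]))
hsv=cv2.cvtColor(im,cv2.COLOR_BGR2HSV); m=cv2.inRange(hsv,(50,120,60),(70,255,255))
n,l,st,c=cv2.connectedComponentsWithStats(m)
P=[]
for i in range(1,n):
    if st[i,4]>40: print(st[i],c[i],pts("top1",c[i]),pts("top1",c[i],.128)); P.append(pts("top1",c[i],.128)[0])
d=P[0]-P[1]; print(np.linalg.norm(d),np.degrees(np.arctan2(d[1],d[0])))
print(pts("top1",[[270,174],[283,173]],.1),pts("top1",[[270,174],[283,173],[274,147]]))
E
```

```text
[294 221  14  13 144] [300.80555556 226.625     ] [[ 0.47517727 -0.15431112  0.12908026]] [[ 0.47513667 -0.15443928  0.128     ]]
[257 224  13  13 146] [262.82876712 230.2260274 ] [[ 0.46353143 -0.03090998  0.13212264]] [[ 0.46333865 -0.03100316  0.128     ]]
0.12399866161818095 -84.54025768543812
[[ 0.64922058 -0.0553775   0.1       ]
 [ 0.65271997 -0.09891075  0.1       ]] [[ 0.64798977 -0.05485468  0.11285213]
 [ 0.6514207  -0.09793627  0.11319972]
 [ 0.75571387 -0.07355369  0.00762748]]
```

View pics/crop1.png

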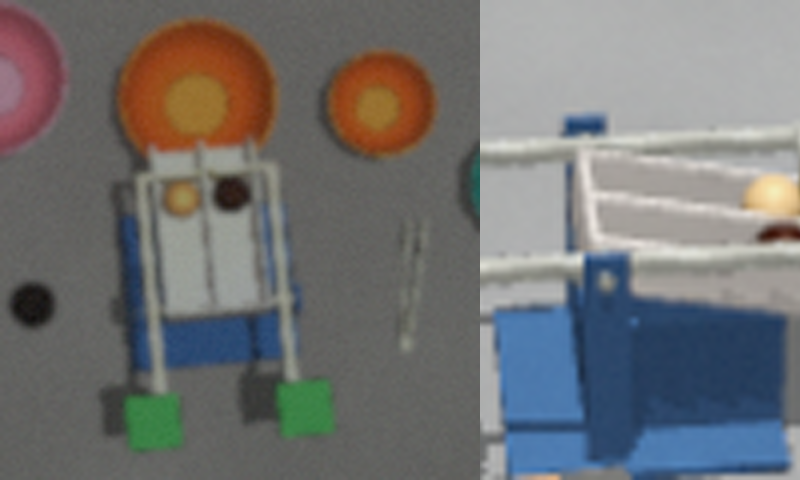

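The crop confirms that the dark bead is in the right lane (at (232,193) in the crop), so the right pad is the one to press. It measures (0.475, -0.154), the pad spacing is 124 mm as specified, and the dispenser yaw is about 5.5°. I'll move above it with the gripper closed.

apply_moves([
  {"gripper":0,"dx":-0.1,"dy":-0.1},
  {"gripper":0,"dx":-0.2,"dy":-0.2},
  {"gripper":0,"dx":-0.3,"dy":-0.3},
  {"gripper":0,"dx":-0.4,"dy":-0.4},
  {"gripper":0,"dx":-0.5,"dy":-0.5},
  {"gripper":0,"dx":-0.62,"dy":-0.634},
  {"gripper":0,"dx":-0.62,"dy":-0.634},
  {"gripper":0,"dx":-0.62,"dy":-0.634},
  {"gripper":0,"dx":-0.62,"dy":-0.634},
  {"gripper":0,"dx":-0.62,"dy":-0.634},
  {"gripper":0,"dx":-0.62,"dy":-0.634},
  {"gripper":0,"dx":-0.62,"dy":-0.634},
  {"gripper":0,"dx":-0.62,"dy":-0.634},
])

```text
invalid input at $.targets[0]: expected keys gripper, dx, dy, dz, yaw
```

apply_moves([
  {"gripper":0,"dx":-0.1,"dy":-0.1,"yaw":-0.05},
  {"gripper":0,"dx":-0.2,"dy":-0.2,"yaw":-0.1},
  {"gripper":0,"dx":-0.3,"dy":-0.3,"yaw":-0.15},
  {"gripper":0,"dx":-0.4,"dy":-0.4,"yaw":-0.2},
  {"gripper":0,"dx":-0.5,"dy":-0.5,"yaw":-0.255},
  {"gripper":0,"dx":-0.62,"dy":-0.634,"yaw":-0.255},
  {"gripper":0,"dx":-0.62,"dy":-0.634,"yaw":-0.255},
  {"gripper":0,"dx":-0.62,"dy":-0.634,"yaw":-0.255},
  {"gripper":0,"dx":-0.62,"dy":-0.634,"yaw":-0.255},
  {"gripper":0,"dx":-0.62,"dy":-0.634,"yaw":-0.255},
  {"gripper":0,"dx":-0.62,"dy":-0.634,"yaw":-0.255},
  {"gripper":0,"dx":-0.62,"dy":-0.634,"yaw":-0.255},
  {"gripper":0,"dx":-0.62,"dy":-0.634,"yaw":-0.255},
])

```text
invalid input at $.targets[0]: expected keys gripper, dx, dy, dz, yaw
```

```bash
python3 - <<'E'
from h import *
s=shoot("wrist","w1"); print(s["clock"],s["position"],s["orientation"],s["joints"],s["ft_force"],s["width"])
R=cv2.Rodrigues(s["orientation"])[0]; print(R.round(3))
q=np.load("w1.npz"); m=cv2.inRange(cv2.cvtColor(q["im"],cv2.COLOR_BGR2HSV),(50,120,40),(70,255,255))
n,l,st,c=cv2.connectedComponentsWithStats(m)
for i in range(1,n):
    if st[i,4]>200: print(st[i],c[i],pts("w1",c[i],.128),pts("w1",c[i]))
E
```

```text
0.1 [0.14900833 0.47695205 0.21096425] [-4.73902359e-01 -3.10546995e+00  1.52029830e-03] [ 1.26797076e+00  2.13318396e-01 -3.49854644e-02  1.32347510e+00
  2.31669430e-05  1.57083908e+00] [0.39255967 0.86834695 0.16820393] 1.0019534476995804
[[-0.954  0.298 -0.   ]
 [ 0.298  0.954 -0.001]
 [ 0.    -0.001 -1.   ]]
```

View pics/w1.png

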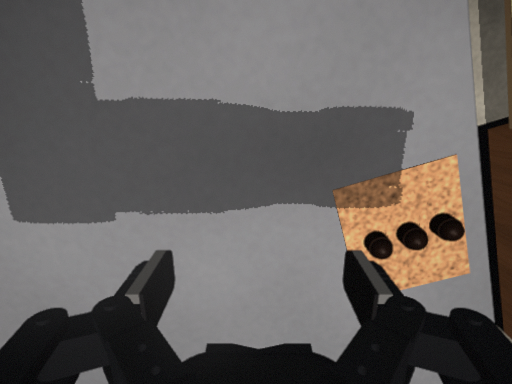

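The move was refused because every row needs all five keys. This picture shows only the start position, with the gripper open over the cork board at (400,230).

apply_moves([
  {"gripper":0,"dx":-0.1,"dy":-0.1,"dz":0,"yaw":0},
  {"gripper":0,"dx":-0.2,"dy":-0.2,"dz":0,"yaw":0},
  {"gripper":0,"dx":-0.3,"dy":-0.3,"dz":0,"yaw":0},
  {"gripper":0,"dx":-0.4,"dy":-0.4,"dz":0,"yaw":0},
  {"gripper":0,"dx":-0.5,"dy":-0.5,"dz":0,"yaw":0},
  {"gripper":0,"dx":-0.62,"dy":-0.634,"dz":0,"yaw":0},
  {"gripper":0,"dx":-0.62,"dy":-0.634,"dz":0,"yaw":0},
  {"gripper":0,"dx":-0.62,"dy":-0.634,"dz":0,"yaw":0},
  {"gripper":0,"dx":-0.62,"dy":-0.634,"dz":0,"yaw":0},
  {"gripper":0,"dx":-0.62,"dy":-0.634,"dz":0,"yaw":0},
  {"gripper":0,"dx":-0.62,"dy":-0.634,"dz":0,"yaw":0},
  {"gripper":0,"dx":-0.62,"dy":-0.634,"dz":0,"yaw":0},
  {"gripper":0,"dx":-0.62,"dy":-0.634,"dz":0,"yaw":0},
  {"gripper":0,"dx":-0.62,"dy":-0.634,"dz":0,"yaw":0},
])

```text
clock: 1.32
position: [0.3098, 0.162, 0.2113]
orientation: [-0.471, -3.106, 0.0]
ft_force: [0.5, -0.5, 0.4]
width: -0.002
finger_force: 0.0
```

apply_moves([
  {"gripper":0,"dx":-0.1,"dy":-0.1,"dz":0,"yaw":-0.05},
  {"gripper":0,"dx":-0.2,"dy":-0.2,"dz":0,"yaw":-0.1},
  {"gripper":0,"dx":-0.3,"dy":-0.3,"dz":0,"yaw":-0.15},
  {"gripper":0,"dx":-0.4,"dy":-0.4,"dz":0,"yaw":-0.2},
  {"gripper":0,"dx":-0.5,"dy":-0.5,"dz":0,"yaw":-0.255},
  {"gripper":0,"dx":-0.62,"dy":-0.634,"dz":0,"yaw":-0.255},
  {"gripper":0,"dx":-0.62,"dy":-0.634,"dz":0,"yaw":-0.255},
  {"gripper":0,"dx":-0.62,"dy":-0.634,"dz":0,"yaw":-0.255},
  {"gripper":0,"dx":-0.62,"dy":-0.634,"dz":0,"yaw":-0.255},
  {"gripper":0,"dx":-0.62,"dy":-0.634,"dz":0,"yaw":-0.255},
  {"gripper":0,"dx":-0.62,"dy":-0.634,"dz":0,"yaw":-0.255},
  {"gripper":0,"dx":-0.62,"dy":-0.634,"dz":0,"yaw":-0.255},
  {"gripper":0,"dx":-0.62,"dy":-0.634,"dz":0,"yaw":-0.255},
  {"gripper":0,"dx":-0.62,"dy":-0.634,"dz":0,"yaw":-0.255},
])

```text
clock: 2.48
position: [0.4712, -0.1536, 0.2117]
orientation: [-0.156, 3.137, -0.0]
ft_force: [-0.2, 0.9, 0.7]
width: -0.001
finger_force: 0.0
```

```bash
python3 - <<'E'
from h import *
s=shoot("wrist","w2"); print(s["clock"],s["position"],s["joints"],s["ft_force"],s["width"])
R=cv2.Rodrigues(s["orientation"])[0]; print(R.round(3))
q=np.load("w2.npz"); m=cv2.inRange(cv2.cvtColor(q["im"],cv2.COLOR_BGR2HSV),(50,120,40),(70,255,255))
n,l,st,c=cv2.connectedComponentsWithStats(m)
for i in range(1,n):
    if st[i,4]>200: print(st[i],c[i],pts("w2",c[i],.128),pts("w2",c[i]))
E
```

```text
2.4833 [ 0.47118085 -0.15359902  0.21167613] [-3.15169012e-01  2.03449928e-01 -4.55590489e-02  1.32148019e+00
  6.54457470e-05 -4.14709509e-01] [-0.19082548  0.93820522  0.65298693] -0.0008390178779716344
[[-0.995 -0.099  0.   ]
 [-0.099  0.995 -0.   ]
 [-0.    -0.    -1.   ]]
[ 234  176   49   47 2184] [258.02655678 198.68406593] [[ 0.47562404 -0.15318943  0.128     ]] [[ 0.47527605 -0.15322386  0.12904479]]
[ 369  177   57   47 2304] [396.21137153 199.31684028] [[ 0.46396012 -0.03122305  0.128     ]] [[ 0.46395555 -0.03123148  0.12801597]]
```

View pics/w2.png

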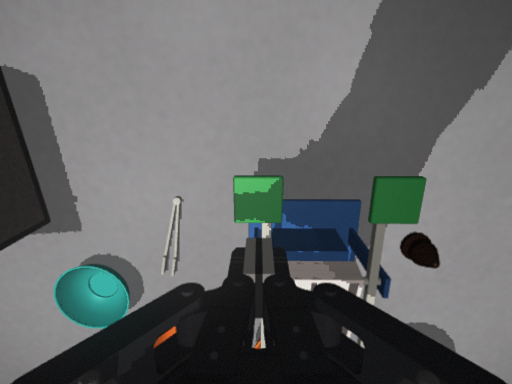

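The wrist view shows the right pad at (258,199), which gives (0.4755, -0.1532, 0.128) and agrees with the top view. The tip is about 4 mm toward the pad's outer side, which is fine. I'll lower to just above the pad, then press slowly.

apply_moves([
  {"gripper":0,"dx":0,"dy":0,"dz":0.06,"yaw":0},
  {"gripper":0,"dx":0,"dy":0,"dz":0.12,"yaw":0},
  {"gripper":0,"dx":0,"dy":0,"dz":0.16,"yaw":0},
  {"gripper":0,"dx":0,"dy":0,"dz":0.17,"yaw":0},
  {"gripper":0,"dx":0,"dy":0,"dz":0.18,"yaw":0},
  {"gripper":0,"dx":0,"dy":0,"dz":0.19,"yaw":0},
  {"gripper":0,"dx":0,"dy":0,"dz":0.2,"yaw":0},
  {"gripper":0,"dx":0,"dy":0,"dz":0.2,"yaw":0},
])

```text
clock: 3.2
position: [0.4714, -0.1547, 0.1314]
orientation: [-0.154, 3.137, -0.0]
ft_force: [0.9, 0.1, -0.3]
width: 0.001
finger_force: 0.0
```

apply_moves([
  {"gripper":0,"dx":0,"dy":0,"dz":0.01,"yaw":0},
  {"gripper":0,"dx":0,"dy":0,"dz":0.02,"yaw":0},
  {"gripper":0,"dx":0,"dy":0,"dz":0.02,"yaw":0},
])

```text
clock: 3.45
position: [0.471, -0.1547, 0.1228]
orientation: [0.153, -3.137, -0.0]
ft_force: [-0.5, 0.2, -0.1]
width: -0.0
finger_force: 0.0
```

```bash
python3 - <<'E'
from h import *
s=shoot("wrist","w3"); print(s["clock"],s["position"],s["ft_force"],s["ft_torque"])
shoot("side","s3")
a=cv2.imread("pics/s3.png")[160:250,160:310]
cv2.imwrite("pics/c3.png",cv2.resize(a,(750,450),interpolation=cv2.INTER_CUBIC))
E
```

```text
3.45 [ 0.47104643 -0.154703    0.12279283] [-0.46578804  0.23556787 -0.07685212] [ 0.00778796 -0.00893665 -0.0090557 ]
```

View pics/c3.png

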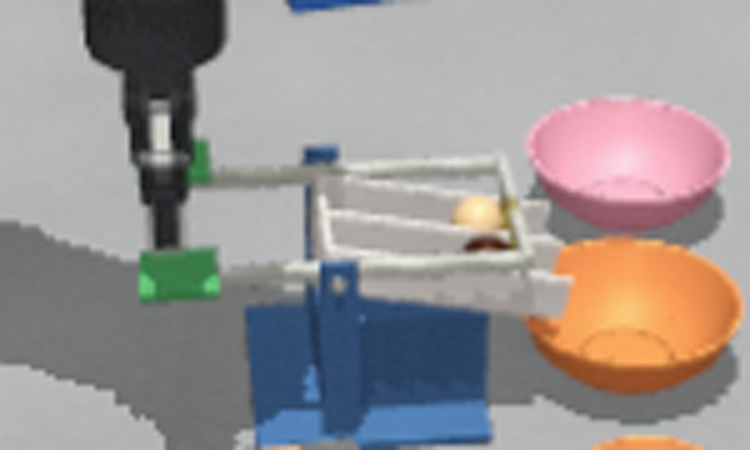

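The side crop shows the finger end at (170,248) over the right pad at (180,270). The lever seems near rest, with the gate shut and both beads in place. I'll check heights from the depth images.

```bash
python3 - <<'E'
from h import *
for t in ("side1","s3","w2","w3"):
    q=np.load(t+".npz"); im=q["im"]; m=cv2.inRange(cv2.cvtColor(im,cv2.COLOR_BGR2HSV),(50,120,30),(70,255,255))
    n,l,st,c=cv2.connectedComponentsWithStats(m)
    for i in range(1,n):
        if st[i,4]<30: continue
        v,u=np.nonzero(l==i); p=pts(t,np.c_[u,v]); p=p[(p[:,2]>.05)&(p[:,2]<.2)]
        print(t,st[i],p.mean(0).round(4),np.percentile(p,[5,50,95],axis=0).round(4).tolist())
u=194;print(np.c_[range(196,222),pts("s3",[[u,v] for v in range(196,222)])].round(3))
a=cv2.imread("pics/w3.png"); cv2.imwrite("pics/c4.png",cv2.resize(a[120:384,150:400],None,fx=2.2,fy=2.2))
E
```

```text
side1 [188 189  13   8  98] [ 0.4655 -0.0384  0.1268] [[0.4489, -0.0549, 0.123], [0.4649, -0.0392, 0.1271], [0.4835, -0.0186, 0.13]]
side1 [188 210  15  10 131] [ 0.4773 -0.1612  0.1266] [[0.4591, -0.1766, 0.1228], [0.4772, -0.1632, 0.1266], [0.4959, -0.1417, 0.1296]]
s3 [188 210  15  10 123] [ 0.4774 -0.162   0.1264] [[0.4591, -0.1762, 0.1226], [0.4774, -0.1624, 0.1267], [0.4967, -0.1437, 0.1295]]
w2 [ 234  176   49   47 2184] [ 0.4756 -0.1531  0.1286] [[0.4567, -0.1721, 0.1275], [0.4752, -0.1531, 0.1286], [0.4954, -0.1343, 0.1296]]
w2 [ 369  177   57   47 2304] [ 0.464  -0.0315  0.1286] [[0.4451, -0.0509, 0.1273], [0.4637, -0.0315, 0.1286], [0.4835, -0.0119, 0.1297]]
w3 [ 223  213   74   67 2643] [ 0.4667 -0.1536  0.1289] [[0.4553, -0.1735, 0.1271], [0.4651, -0.1534, 0.1285], [0.4862, -0.1334, 0.1296]]
w3 [ 421  213   91   69 5270] [ 0.4636 -0.0323  0.1285] [[0.4447, -0.0518, 0.1265], [0.4631, -0.0324, 0.1286], [0.4839, -0.0121, 0.1296]]
[[ 1.96e+02  4.82e-01 -2.01e-01  2.13e-01]
 [ 1.97e+02  4.82e-01 -2.02e-01  2.10e-01]
 [ 1.98e+02  4.80e-01 -1.84e-01  1.96e-01]
 [ 1.99e+02  4.80
[... 272 characters left out ...]
  1.60e-01]
 [ 2.06e+02  4.77e-01 -1.65e-01  1.58e-01]
 [ 2.07e+02  4.77e-01 -1.70e-01  1.58e-01]
 [ 2.08e+02  4.77e-01 -1.69e-01  1.54e-01]
 [ 2.09e+02  4.76e-01 -1.64e-01  1.48e-01]
 [ 2.10e+02  4.76e-01 -1.63e-01  1.44e-01]
 [ 2.11e+02  4.74e-01 -1.44e-01  1.28e-01]
 [ 2.12e+02  4.74e-01 -1.47e-01  1.27e-01]
 [ 2.13e+02  4.74e-01 -1.52e-01  1.27e-01]
 [ 2.14e+02  4.75e-01 -1.57e-01  1.27e-01]
 [ 2.15e+02  4.75e-01 -1.59e-01  1.25e-01]
 [ 2.16e+02  4.75e-01 -1.65e-01  1.25e-01]
 [ 2.17e+02  4.76e-01 -1.76e-01  1.29e-01]
 [ 2.18e+02  4.76e-01 -1.76e-01  1.26e-01]
 [ 2.19e+02  4.76e-01 -1.77e-01  1.23e-01]
 [ 2.20e+02  4.57e-01  3.00e-03 -2.00e-03]
 [ 2.21e+02  4.59e-01 -1.00e-02  3.00e-03]]
```

View pics/c4.png

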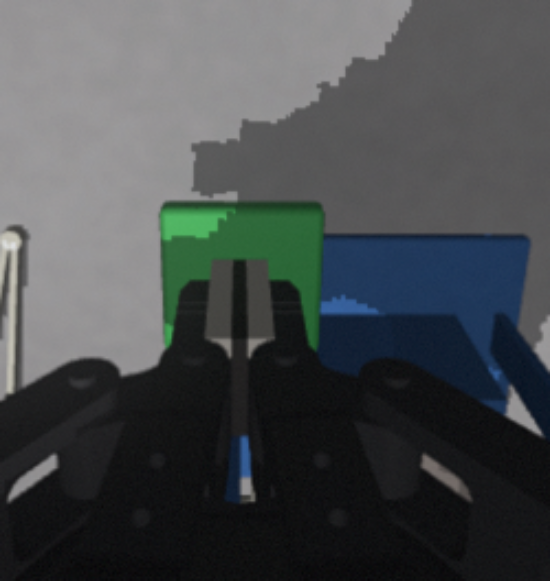

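The pad hasn't moved. The side depth puts the finger end at about z = 0.142, so it still hovers about 13 mm above the pad. I'll continue down carefully.

apply_moves([
  {"gripper":0,"dx":0,"dy":0,"dz":0.01,"yaw":0},
  {"gripper":0,"dx":0,"dy":0,"dz":0.02,"yaw":0},
  {"gripper":0,"dx":0,"dy":0,"dz":0.03,"yaw":0},
  {"gripper":0,"dx":0,"dy":0,"dz":0.04,"yaw":0},
  {"gripper":0,"dx":0,"dy":0,"dz":0.05,"yaw":0},
  {"gripper":0,"dx":0,"dy":0,"dz":0.05,"yaw":0},
])

```text
clock: 4.05
position: [0.4709, -0.1548, 0.1026]
orientation: [0.153, -3.137, -0.0]
ft_force: [-1.1, -0.7, 2.2]
width: 0.003
finger_force: 1.2
```

```bash
cat > chk.py <<'E'
from h import *; import sys
t=sys.argv[1]
s=shoot("side","s"+t); shoot("wrist","w"+t); print(s["clock"],s["position"],s["ft_force"])
for k in "sw":
    q=np.load(k+t+".npz"); m=cv2.inRange(cv2.cvtColor(q["im"],cv2.COLOR_BGR2HSV),(50,120,30),(70,255,255))
    n,l,st,c=cv2.connectedComponentsWithStats(m)
    for i in range(1,n):
        if st[i,4]<30: continue
        v,u=np.nonzero(l==i); p=pts(k+t,np.c_[u,v]); p=p[(p[:,2]>.05)&(p[:,2]<.2)]
        A=np.c_[p[:,0]-p[:,0].mean(),p[:,1]-p[:,1].mean(),np.ones(len(p))]
        print(k,st[i],p.mean(0).round(4),"slope",np.linalg.lstsq(A,p[:,2],rcond=None)[0].round(3))
# wrist finger tip depth
w=np.load("w"+t+".npz"); print("tip",pts("w"+t,[[250,245],[268,245]]).round(4))
E
python3 chk.py 5
```

```text
4.05 [ 0.47093923 -0.1547696   0.10258385] [-1.13726942 -0.73313506  2.20812893]
s [188 212  15  10  86] [ 0.4798 -0.1653  0.1206] slope [0.075 0.073 0.121]
w [ 220  221   80   66 2462] [ 0.4645 -0.1536  0.1229] slope [0.055 0.018 0.123]
w [ 439  227   73   76 4978] [ 0.4652 -0.038   0.1283] slope [0.004 0.045 0.128]
tip [[ 0.4608 -0.1598  0.1365]
 [ 0.46   -0.1509  0.1363]]
```

The pad is in contact and tilting slightly (about 0.06 rad, 2 N). I'll press about 24 mm farther and hold.

apply_moves([
  {"gripper":0,"dx":0,"dy":0,"dz":0.012,"yaw":0},
  {"gripper":0,"dx":0,"dy":0,"dz":0.024,"yaw":0},
  {"gripper":0,"dx":0,"dy":0,"dz":0.036,"yaw":0},
  {"gripper":0,"dx":0,"dy":0,"dz":0.048,"yaw":0},
  {"gripper":0,"dx":0,"dy":0,"dz":0.06,"yaw":0},
  {"gripper":0,"dx":0,"dy":0,"dz":0.06,"yaw":0},
  {"gripper":0,"dx":0,"dy":0,"dz":0.06,"yaw":0},
  {"gripper":0,"dx":0,"dy":0,"dz":0.06,"yaw":0},
  {"gripper":0,"dx":0,"dy":0,"dz":0.06,"yaw":0},
  {"gripper":0,"dx":0,"dy":0,"dz":0.06,"yaw":0},
  {"gripper":0,"dx":0,"dy":0,"dz":0.06,"yaw":0},
  {"gripper":0,"dx":0,"dy":0,"dz":0.06,"yaw":0},
])

```text
clock: 5.15
position: [0.4711, -0.1548, 0.0794]
orientation: [0.153, -3.138, -0.0]
ft_force: [-2.6, 0.6, 2.7]
width: 0.004
finger_force: 1.9
```

```bash
python3 chk.py 6; python3 - <<'E'
import cv2
a=cv2.imread("pics/s6.png")[160:250,160:310]
cv2.imwrite("pics/c6.png",cv2.resize(a,(750,450),interpolation=cv2.INTER_CUBIC))
E
```

```text
5.15 [ 0.47110118 -0.15475549  0.07942233] [-2.55852091  0.55743949  2.66037248]
s [190 217  14  13  86] [ 0.4834 -0.1638  0.0983] slope [0.339 0.056 0.098]
w [ 221  223   78   64 2280] [ 0.4668 -0.1531  0.0962] slope [0.285 0.047 0.096]
w [ 467  248   45   87 3127] [ 0.4673 -0.0475  0.1276] slope [-0.024  0.208  0.128]
tip [[ 0.461  -0.1597  0.1127]
 [ 0.4602 -0.1508  0.1124]]
```

View pics/c6.png

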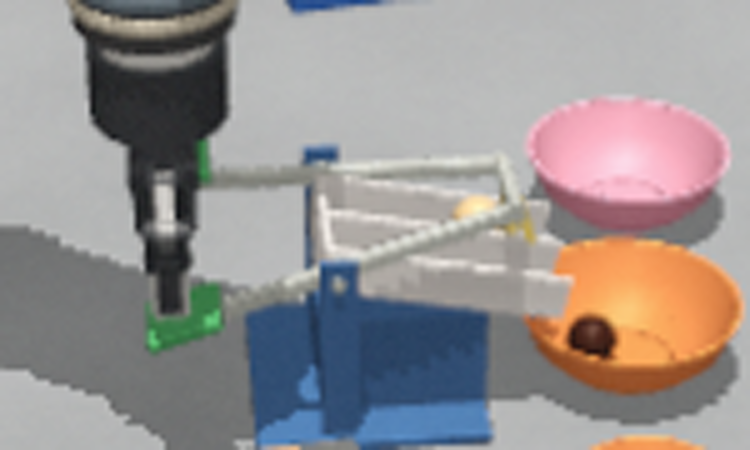

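The dark bead is in the bowl at (592,335), the gate is up, and the pale bead is still in its lane at (480,208). Now I'll raise the arm smoothly.

apply_moves([
  {"gripper":0,"dx":0,"dy":0,"dz":-0.02,"yaw":0},
  {"gripper":0,"dx":0,"dy":0,"dz":-0.04,"yaw":0},
  {"gripper":0,"dx":0,"dy":0,"dz":-0.06,"yaw":0},
  {"gripper":0,"dx":0,"dy":0,"dz":-0.08,"yaw":0},
  {"gripper":0,"dx":0,"dy":0,"dz":-0.1,"yaw":0},
  {"gripper":0,"dx":0,"dy":0,"dz":-0.12,"yaw":0},
  {"gripper":0,"dx":0,"dy":0,"dz":-0.15,"yaw":0},
  {"gripper":0,"dx":0,"dy":0,"dz":-0.2,"yaw":0},
  {"gripper":0,"dx":0,"dy":0,"dz":-0.26,"yaw":0},
  {"gripper":0,"dx":0,"dy":0,"dz":-0.3,"yaw":0},
  {"gripper":0,"dx":0,"dy":0,"dz":-0.3,"yaw":0},
  {"gripper":0,"dx":0,"dy":0,"dz":-0.3,"yaw":0},
  {"gripper":0,"dx":0,"dy":0,"dz":-0.3,"yaw":0},
  {"gripper":0,"dx":0,"dy":0,"dz":-0.3,"yaw":0},
])

```text
clock: 6.42
position: [0.4708, -0.1546, 0.1987]
orientation: [0.153, -3.137, -0.001]
ft_force: [-0.5, 0.2, 0.7]
width: 0.002
finger_force: 0.0
```

```bash
python3 chk.py 7; python3 - <<'E'
import cv2
a=cv2.imread("pics/s7.png")[160:250,160:310]
cv2.imwrite("pics/c7.png",cv2.resize(a,(750,450),interpolation=cv2.INTER_CUBIC))
E
```

```text
6.4167 [ 0.47081434 -0.15462475  0.19866584] [-0.54297137  0.15808239  0.73158295]
s [188 189  13   8  98] [ 0.4653 -0.038   0.1266] slope [0.025 0.05  0.127]
s [188 210  15  10 130] [ 0.4771 -0.1609  0.1266] slope [0.01  0.049 0.127]
w [ 234  181   51   48 2393] [ 0.4757 -0.1533  0.1286] slope [0.004 0.    0.129]
w [ 376  181   59   49 2560] [ 0.4639 -0.0315  0.1286] slope [0.003 0.011 0.129]
tip [[ 0.4608 -0.1596  0.2317]
 [ 0.4599 -0.1508  0.2318]]
```

View pics/c7.png

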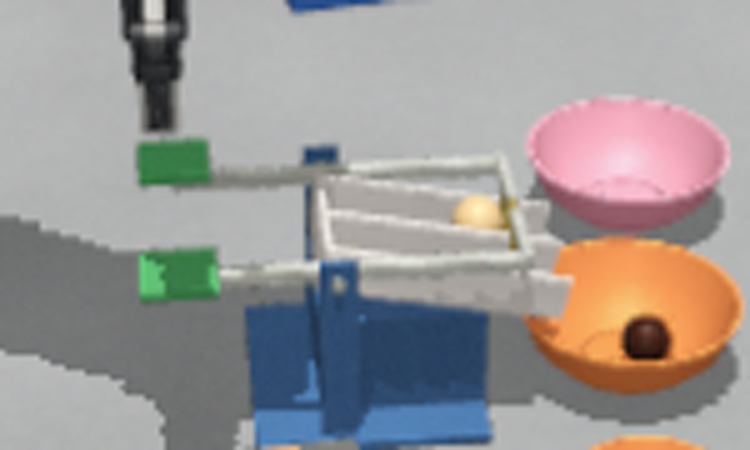

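The lever is back at rest (pad z 0.1286, level) with the gate shut. The dark bead is in the bowl at (647,340), the pale bead is still held at (480,212), and the arm is clear.

```bash
python3 -c "
from cell import robot
print(robot.hand_in())"
```

```text
the job is handed in; nothing more can be done
None
```

The job is done and handed in: I pressed the right lever, the dark bead rolled into the large orange bowl, the gate closed again, and the pale bead stayed behind its own gate.

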